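# Hang the sauce carrier on the rail and slide it into its notch

## Task

Hook the steel sauce carrier over the top of the rail near the right-hand post (as the robot sees it), so that the rail carries it. Then, without lifting it off, slide it to the left along the rail until its hook drops into the notch in the bar, wherever that is, and let go of it, hanging upright and still with its hook sunk in the notch. Do not shove or topple the meat press, the steel cup or the little dish under the rail.

Things in the scene. Friction and masses are not known exactly. Their poses are not given: they have to be found in the camera images.
- carrier: Rigid stainless sauce carrier, about 0.4 kg, standing on the table: open box 50 (x) x 100 (y) x 46 mm high with two white cups fixed in it, a hook and a black grip above. Origin: centre of its underside; z up, x from its back (strap side) to its front (open side of the hook), y along its width. It starts with its front turned away from the robot, give or take 0.8 rad.
- hook (a point): Middle of the underside of the hook's flat crosspiece, 104 mm above the carrier's origin; the weight hangs about under it. Crosspiece 48 (x) x 16 (y) x 6 mm. Behind it a strap 16 mm wide (x = -19 to -24 mm here) goes down to the box; at its front a lip (x = 19 to 24) hangs 22 mm below it. Opening of the hook, from the front, between lip and box top: 36 mm high.
- grip (a point): Centre of the black upright grip on top of the hook, 30 (x) x 16 (y) x 43 mm high, from 110 to 153 mm above the carrier's origin and centred over it; this point is 133 mm above that origin. Take it from above, fingers closing along the carrier's y.
- rail_mid (a point): Middle of the rail between its posts, on its top face, 200 mm above the table. y runs along the rail, to the left as seen from the robot; x level across it, away from the robot; z up. The rail is a steel bar 12 mm wide (x) and 16 mm deep. One square notch in its top, 26 mm long, 8 mm deep, has its centre somewhere from y = 15 to 115 mm here: a new place each time, not given.
- stand: Rail stand, fixed: tray 110 x 460 x 4 mm, two posts 30 x 20 mm at y = -215 and +215 mm, 198 mm high, and the bar held firmly in them. Origin on the table, 200 mm straight below rail_mid, same axes. Find the notch by sight or feel: a hook's crosspiece slid along the bar under light pressure butts against the notch's far wall; backed off a few mm it can sink 8 mm.
- press: bystander: steel meat press, disc of 140 mm with an upright T handle, 96 mm high; origin under its centre
- cup: bystander: steel cup, 72 mm across, 75 mm high; origin under its centre
- dish: bystander: white dish on the stand's tray under the rail, 70 mm across, 22 mm high; origin under its centre
Mind the look-alikes: they are no part of the job. Leave any brown look-alike of the carrier alone.

How it is judged:
On the way, in this order (a step that is already met when the one before it is completed fails the run):
1. the carrier hangs on the plain top of the rail, right of the middle by 60 mm or more, its weight on the bar (x of carrier in the frame of rail_mid between -0.02 and 0.02 m and y of carrier in the frame of rail_mid between -0.2 and -0.06 m and z of carrier in the frame of rail_mid between -0.108 and -0.099 m and contact force between carrier and stand above 0.5 N), for 0.2 s.
2. it has been slid left on the rail and its hook has sunk into the notch (x of carrier in the frame of rail_mid between -0.02 and 0.02 m and y of carrier in the frame of rail_mid above 0 m and z of carrier in the frame of rail_mid between -0.117 and -0.1085 m), for 0.2 s.
At the end, for the whole second after the job is handed in: The carrier hangs on the bar with its hook sunk in the notch (its origin 108.5 to 117 mm below the rail's top face; 112 is fully home), within 20 mm of the rail's centre line across, 0 to 130 mm left of the middle, upright within 0.15 rad, at rest and released (all of step 2 and y of carrier in the frame of rail_mid below 0.13 m and angle between carrier's own z axis and vertical below 0.15 rad and linear speed of carrier below 0.03 m/s and angular speed of carrier below 0.3 rad/s); the robot touches nothing.
It fails at once if the carrier is lifted more than 14 mm off the rail's top left of the 40 mm mark right of the middle, over the rail (it must be slid there, not set there) (y of carrier in the frame of rail_mid above -0.04 m and x of carrier in the frame of rail_mid between -0.03 and 0.08 m and z of carrier in the frame of rail_mid above -0.09 m).
It fails at once if the press, cup or dish is shoved more than 40 mm or toppled (distance of any of press, cup, dish from where it was at the start of the episode above 0.04 m or angle between any of press, cup, dish's own z axis and vertical above 0.6 rad).
It also fails if it takes over 58 s, if anything falls off the work surface, if the arm or the gripper's body presses on something with over 40 N, if the wrist force passes 120 N, or if a joint passes its speed limit or range.

## Robot

A 7-joint arm with a two-finger parallel gripper is mounted at the origin on the work surface. World frame = base frame: x ahead of the robot, y to its left, z up, the work surface at z = 0. Lengths are in m, angles in rad, forces in N, time in s.
With the tool pointing down it reaches from about 0.425 to 0.925 m from the base axis. Payload 6.8 kg.
Tool frame: the origin (TCP) lies midway between the tips of the shut fingers; the grasp point (between the pads) lies 19 mm behind it; z points along the fingers, y is the line along which they close (so a half turn about z gives the same grasp; the last joint's range is limited). The gripper opens to 85 mm and grips with 20 to 120 N. Pads are 22 mm wide; open, the fingers measure 114 mm over their backs; the gripper's body (76 mm by 85 mm) begins 54 mm behind the grasp point. The pads swing forward as they close: fully open they stand 13 mm farther back than shut.
Start: joints at [-1.273, 0.477, 0.022, 1.555, -0.011, 1.109, -0.083], TCP at [0.266, 0.62, 0.231] pointing down, gripper open.
Joint ranges: [-2.96, 2.96], [-0.34, 2.1], [-1.41, 1.46], [0.24, 2.44], [-1.37, 4.51], [0.17, 1.92], [-2.96, 2.96]. Speed limits (rad/s): [2.39, 2.39, 3.14, 3.14, 3.14, 3.14, 3.14].

## Interface

Orientations are given as a 3x3 rotation matrix whose columns are the frame's x, y, z axes.
In Python, from bench import sense, optics, hand_in, nets gives the robot as it stands.
- The arm moves only by the tool carry_out, never from a script. Its argument "series" is a list of rows, each a list of 7 numbers: the opening, from -1 (shut) to 1 (fully open), then the shift along the tool's x, y, z in m, then the turn, a rotation vector about the tool's x, y, z in degrees. A call has 1 to 8 rows; each row is the pose to reach, as a shift and turn from the pose commanded when the call began, along the tool's axes at that moment; what a row does not reach only later rows make up. A row lasts 1/10 s, in which the tool goes at most 50 mm and 8.59 degrees, less where a joint would pass 70% of its speed; a pose out of reach is approached as far as the arm can. A call with a gripper value outside its range is refused whole. The fingers move at their own pace and stop on an object; "newtons" is the grip in N (left out, the last holds). Time passes only in rows, so rows that repeat a pose let the fingers close. It gives the time, the measured TCP pose, the force, the opening and the grip force at its end, in the units of the state.
- sense(): the state, without advancing time (a new reading comes with each control period).
- optics.camera(name): name is "side" or "top"; returns a dict with "pixels" (480x640x3 uint8, blue, green, red), "fx", "fy", "cx", "cy" (pixels), "pose" (4x4, takes a point from camera to world coordinates). Camera axes: x right, y down, z forward; pixel columns grow to the right and rows downward; lengths in m; the calibration is good to about 2 mm. A picture is of the moment at which its call begins. There is no depth.
- hand_in(): hands the job in; it is judged then, once.
Trained networks look in the newest picture that a camera, given by its name, has taken for a name from the list of things; names that differ only in an ending like _2 or _b are one class to them, and where a whole thing is asked for, a point or a joint stands for the part that bears it (a point fixed in the world has none). Each returns a list of dicts, best first, with "conf" (0 to 1); they miss things now and then, are a little off and sometimes report something else, mostly with a low value. They report only what shows in the picture. A call takes as long as a camera call. They do not tell look-alikes from the thing itself.
- nets.silhouettes(thing, camera): "pixels" (480x640 bool, what is visible of it) and "extent" ([centre column, centre row, width, height] in pixels, round what is visible of it).
The state is a dict: "time": time; "joint_positions": joint angles; "joint_vel": joint speeds; "joint_torque": joint torques, N m; "ee_pos": TCP position; "tcp_rot": TCP orientation; "force": force on the tool from outside, world axes, zero at the start; "moment": the same for the moment, N m; "finger_gap": finger opening in m; "grasp_force": force on a finger pad.
Only numpy, scipy, OpenCV 4.12 (cv2) and the standard library are available. Lean on these libraries where they do the work, as an engineer would, in place of code of your own. Each camera call takes 0.05 s, during which the arm holds its last target. There are 200 camera calls.

## Working session

There is one attempt and no reset: what is moved stays moved. The work goes in short steps, Python scripts to look and compute and a tool call to move; the robot and the scene stay as the last step left them, time stands still between calls to the robot, and variables do not carry over. Pictures are saved under pics/ and viewed, at most 10 in all, crops included, and the job is handed in when it is done.

Besides the shell and the picture viewer there is one more tool, called as name(argument=value, ...) on one line, values as JSON. carry_out: Moves the arm, as the interface text tells. Its arguments: {"type":"object","properties":{"series":{"type":"array"},"newtons":{"type":"number"}},"required":["series"]}

```bash
mkdir -p pics
python3 - <<'E'
from bench import sense, optics, nets
import cv2,numpy as np
np.set_printoptions(precision=4,suppress=True)
s=sense()
for k in("time","ee_pos","tcp_rot","force","finger_gap"):print(k,s[k])
for n in("top","side"):
    c=optics.camera(n);cv2.imwrite(f"pics/{n}0.png",c["pixels"]);print(n,c["fx"],c["fy"],c["cx"],c["cy"]);print(np.array(c["pose"]))
    for t in("carrier","stand","press","cup","dish","grip","hook"):
        try:
            for d in nets.silhouettes(t,n)[:3]:print(t,round(d["conf"],2),np.round(d["extent"],1))
        except Exception as e:print(t,e)
E
```

```text
time 0.0
ee_pos [0.2662 0.6196 0.2303]
tcp_rot [[-0.9188  0.3947 -0.0006]
 [ 0.3947  0.9188 -0.0017]
 [-0.0001 -0.0018 -1.    ]]
force [1.035  0.4625 0.2111]
finger_gap 0.0852978882329847
top 452.43227789886174 452.43227789886174 319.6742411041814 241.63423495820336
[[ 0.0244 -0.9969  0.0743  0.3793]
 [-0.9996 -0.0234  0.0141  0.0081]
 [-0.0123 -0.0746 -0.9971  0.9631]
 [ 0.      0.      0.      1.    ]]
carrier 0.98 [316.6 238.8  56.9  38.5]
carrier 0.92 [245.8 304.6  36.7  54.5]
carrier 0.91 [449.8 347.5  48.9  58.4]
stand 0.94 [361.6 169.2 325.3  63.9]
press 0.64 [178.  246.1  63.8  68.5]
press 0.34 [479.  257.1  44.7  37.6]
cup 0.89 [477.8 256.7  45.   36.4]
dish 0.81 [351.  173.1  27.7  35.7]
grip 0.91 [245.5 303.   34.8  52.3]
grip 0.89 [182.1 360.1  55.5  37.8]
grip 0.79 [380.5 293.7  53.3  28.8]
hook 0.92 [381.  292.6  53.6  26.7]
hook 0.86 [318.4 240.8  52.5  34.6]
hook 0.84 [182.4 363.1  56.9  40.4]
side 448.27759023698434 448.27759023698434 314.13462693144777 232.37002747058997
[[ 0.902  -0.303   0.3076  0.152 ]
 [-0.4317 -0.621   0.6542 -0.6522]
 [-0.0071 -0.7229 -0.691   0.8263]
 [ 0.      0.      0.      1.    ]]
carrier 0.93 [240.8 226.8  48.2  62.7]
carrier 0.9 [267.2 380.8  54.4  66.6]
carrier 0.77 [306.6 250.8  39.6  60.7]
stand 0.55 [394.7 244.4 154.  201.9]
press 0.86 [260.6 190.1  46.4  41.6]
cup 0.96 [367.6 372.7  39.5  53.8]
dish 0.67 [374.6 260.5  23.6  24.4]
grip 0.97 [239.8 229.4  47.2  61.9]
grip 0.9 [181.4 212.3  38.1  61.3]
grip 0.89 [308.6 252.5  42.3  68.7]
hook 0.9 [290.1 309.6  39.1  73.5]
hook 0.66 [307.1 251.4  44.5  68.5]
hook 0.65 [237.4 228.8  52.1  60.4]
```

View pics/top0.png

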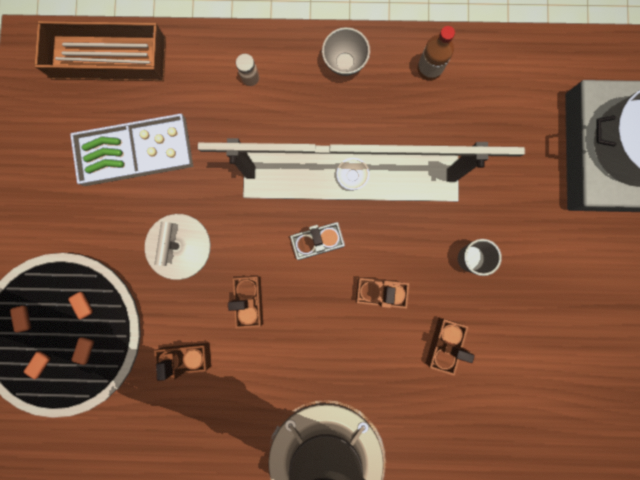

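View pics/side0.png

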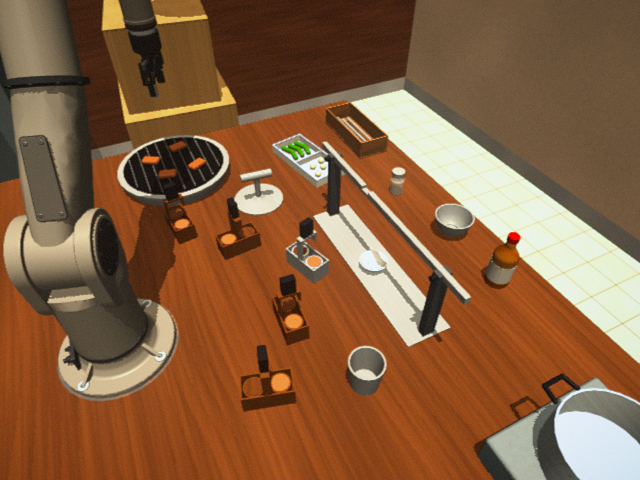

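The top view shows five carriers. Four are brown: (246,302), (182,360), (384,293) and (450,347). The one at top (317,240) / side (308,250) is bare steel, so it fits the description. I'll check it in an enlarged crop, together with the notch, which seems to be near top (321,149) / side (368,190).

Run:
```python
import cv2,numpy as np
t=cv2.imread("pics/top0.png");s=cv2.imread("pics/side0.png")
def crop(im,x,y,w,h,k):
    c=cv2.resize(im[y:y+h,x:x+w],None,fx=k,fy=k,interpolation=cv2.INTER_CUBIC)
    for i in range(0,w,10):cv2.line(c,(i*k,0),(i*k,6),(0,255,255),1);cv2.putText(c,str(x+i),(i*k,16),0,.3,(0,255,255),1)
    for i in range(0,h,10):cv2.line(c,(0,i*k),(6,i*k),(0,255,255),1);cv2.putText(c,str(y+i),(8,i*k+4),0,.3,(0,255,255),1)
    return c
a=crop(t,285,215,66,50,6);b=crop(s,275,210,66,75,6)[:300]
b=crop(s,275,212,66,50,6) 
c=crop(t,285,135,66,30,6);d=crop(s,335,175,66,50,6)
c=np.vstack([c,np.zeros((120,396,3),np.uint8)])
cv2.imwrite("pics/crop0.png",np.vstack([np.hstack([a,b]),np.hstack([c,d])]))
```

```text
(no output)
```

View pics/crop0.png

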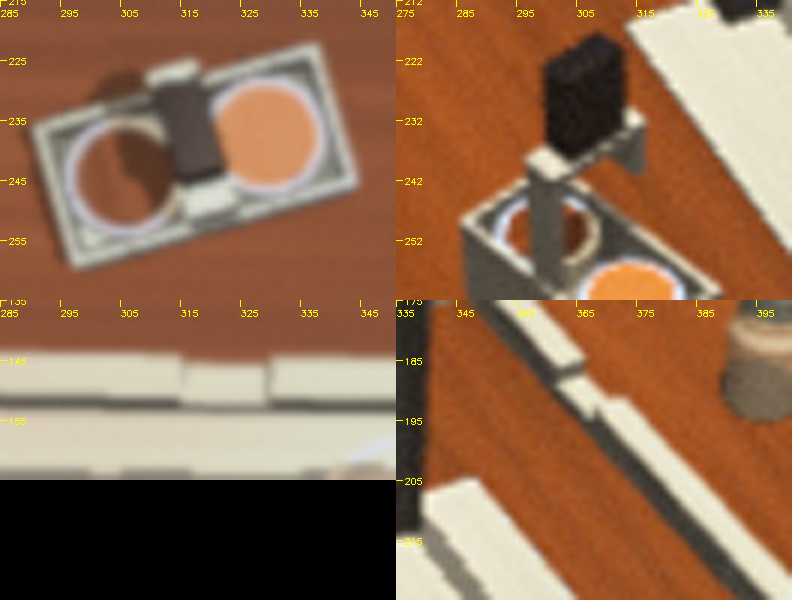

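The steel carrier is confirmed: bare metal box, rim corners in the top view at (290.5,236), (338,222), (344.5,245.5) and (297,259.5). Its lip is on the far side at (313,226) and its strap on the near side at (320,248). The notch runs from column 315.3 to 329.8 at row 149 in the top view.

```bash
cat > h.py <<'E'
import numpy as np
np.set_printoptions(precision=4,suppress=True)
K={"top":(452.432,319.674,241.634),"side":(448.278,314.135,232.370)}
P={"top":np.array([[.0244,-.9969,.0743,.3793],[-.9996,-.0234,.0141,.0081],[-.0123,-.0746,-.9971,.9631]]),
"side":np.array([[.902,-.303,.3076,.152],[-.4317,-.621,.6542,-.6522],[-.0071,-.7229,-.691,.8263]])}
def ray(n,u,v):
    f,cx,cy=K[n];d=P[n][:,:3]@np.array([(u-cx)/f,(v-cy)/f,1]);return P[n][:,3],d
def atz(n,u,v,z):
    o,d=ray(n,u,v);return o+d*(z-o[2])/d[2]
def proj(n,p):
    f,cx,cy=K[n];q=P[n][:,:3].T@(np.array(p)-P[n][:,3]);return f*q[0]/q[2]+cx,f*q[1]/q[2]+cy
def tri(u1,u2):
    o1,d1=ray("top",*u1);o2,d2=ray("side",*u2)
    a=np.linalg.lstsq(np.c_[d1,-d2],o2-o1,rcond=None)[0];p,q=o1+a[0]*d1,o2+a[1]*d2
    return (p+q)/2,np.linalg.norm(p-q)
E
python3 - <<'E'
from h import *
import cv2
c=np.array([atz("top",*p,.046) for p in[(290.5,236),(338,222),(344.5,245.5),(297,259.5)]])
print("box",c[:,:2].tolist(),c.mean(0));y=(c[0]+c[3]-c[1]-c[2])[:2];x=(c[0]+c[1]-c[2]-c[3])[:2];print(np.degrees(np.arctan2(y[1],y[0]))-90,np.degrees(np.arctan2(x[1],x[0])),np.linalg.norm(y)/2,np.linalg.norm(x)/2)
# grip top corners in crop (top): 
g=np.array([atz("top",285+a/6,215+b/6,.153) for a,b in[(152,88),(198,78),(228,172),(180,184)]]);print("grip top",g.mean(0))
print("notch",atz("top",315.3,149,.192),atz("top",329.8,149.3,.192))
im=cv2.cvtColor(cv2.imread("pics/top0.png"),cv2.COLOR_BGR2HSV)
m=(im[...,2]>150)&(im[...,1]<70)
for u in(204,270,290,340,420,500,518):
    r=np.where(m[138:158,u])[0]+138;print(u,r.min(),r.max(),atz("top",u,(r.min()+r.max())/2,.2))
for v in(147,148,150,151):
    r=np.where(m[v,190:535])[0]+190;print(v,r.min(),r.max(),atz("top",r.min()-.5,v,.2)[1],atz("top",r.max()+.5,v,.2)[1])
for v in(190,194,197):
    r=np.where(m[v,235:470])[0]+235;print(v,r.min(),r.max(),atz("top",r.min()-.5,v,.004)[1],atz("top",r.max()+.5,v,.004)[1])
for u in(300,400,450):
    r=np.where(m[185:205,u])[0]+185;print("tray front",u,atz("top",u,r.max()+.5,.004)[:2])
E
```

```text
box [[0.4577451369259493, 0.0807474856998447], [0.48863913728422226, -0.015302329693031528], [0.4409540420454973, -0.029515272623252573], [0.41023380791030184, 0.06615963381714325]] [0.4494 0.0255 0.046 ]
17.815755295752396 16.83270349227505 0.10069096639503176 0.04972887735680979
grip top [0.4484 0.0253 0.153 ]
notch [0.5978 0.0305 0.192 ] [0.5978 0.0054 0.192 ]
204 143 149 [0.5968 0.2223 0.2   ]
270 144 157 [0.5913 0.1081 0.2   ]
290 144 157 [0.592  0.0737 0.2   ]
340 145 157 [ 0.5929 -0.0122  0.2   ]
420 146 157 [ 0.5949 -0.1491  0.2   ]
500 147 153 [ 0.6004 -0.2854  0.2   ]
518 147 153 [ 0.601 -0.316  0.2  ]
147 198 523 0.23349795967778555 -0.3253761150129738
148 198 523 0.23341963000634589 -0.32536039598165734
150 269 524 0.11074643094260221 -0.3270270215453454
151 314 524 0.03330003894412177 -0.3270110352232668
190 243 458 0.19017875489557054 -0.27213250588454135
194 243 458 0.18985609813931334 -0.27214619548175584
197 244 458 0.18746390864577378 -0.2721564507518427
tray front 300 [0.5424 0.0661]
tray front 400 [ 0.5429 -0.1477]
tray front 450 [ 0.5431 -0.2541]
```

carry_out(series=[[1,-0.029,-0.034,0,0,0,-3],[1,-0.058,-0.068,0,0,0,-6],[1,-0.086,-0.101,0,0,0,-9],[1,-0.115,-0.135,0,0,0,-12],[1,-0.144,-0.169,0,0,0,-15],[1,-0.172,-0.203,0,0,0,-18],[1,-0.201,-0.236,0,0,0,-21],[1,-0.23,-0.27,0,0,0,-24]])

```text
time: 1.6
ee_pos: [0.3716, 0.2797, 0.2316]
tcp_rot: [[-1.0, -0.015, 0.001], [-0.015, 1.0, 0.001], [-0.001, 0.001, -1.0]]
force: [0.8, 0.6, -0.5]
finger_gap: 0.0855
grasp_force: 0.0
```

```bash
cat > goto.py <<'E'
import sys;from h import *;from bench import sense
from scipy.spatial.transform import Rotation as R
def plan(p,yawy=90.3):
    s=sense();M=np.array(s["tcp_rot"]);y=np.radians(yawy)
    T=np.array([[np.sin(y),np.cos(y),0],[-np.cos(y),np.sin(y),0],[0,0,-1]]).T
    a=np.radians(yawy);ya=np.array([np.cos(a),np.sin(a),0]);z=np.array([0,0,-1.]);T=np.c_[np.cross(ya,z),ya,z]
    print("t",s["time"],"pos",s["ee_pos"],"F",s["force"],"gap",s["finger_gap"],"grip",s["grasp_force"])
    print("shift",M.T@(np.array(p)-s["ee_pos"]),"rotvec",R.from_matrix(M.T@T).as_rotvec(degrees=True))
if __name__=="__main__":plan([float(v) for v in sys.argv[1:4]],float(sys.argv[4]))
E
python3 goto.py .449 .0255 .2 107.3
```

```text
t 1.6 pos [0.3716 0.2797 0.2316] F [ 0.7797  0.5901 -0.4869] gap 0.08549524834237451 grip 0.0
shift [-0.0735 -0.2554  0.0315] rotvec [  0.034    0.0422 -16.4201]
```

carry_out(series=[[1,-0.012,-0.043,0,0,0,-3],[1,-0.025,-0.085,0,0,0,-6],[1,-0.037,-0.128,0,0,0,-9],[1,-0.049,-0.17,0,0,0,-12],[1,-0.061,-0.213,0,0,0,-15],[1,-0.0735,-0.255,0.01,0,0,-16.4],[1,-0.0735,-0.255,0.025,0,0,-16.4],[1,-0.0735,-0.255,0.025,0,0,-16.4]])

```text
time: 2.4
ee_pos: [0.4471, 0.026, 0.2051]
tcp_rot: [[-0.956, -0.292, -0.003], [-0.292, 0.956, -0.001], [0.003, 0.0, -1.0]]
force: [-0.2, 0.3, -0.3]
finger_gap: 0.0851
grasp_force: 0.0
```

```bash
python3 goto.py .449 .0255 .12 107.3
python3 - <<'E'
from bench import optics
import cv2
a=optics.camera("side")["pixels"];b=optics.camera("top")["pixels"]
cv2.imwrite("pics/near.png",cv2.resize(cv2.hconcat([a[170:290,240:360],b[180:300,260:380]]),(800,400),interpolation=cv2.INTER_CUBIC))
E
```

```text
t 2.4 pos [0.4471 0.026  0.2051] F [-0.2209  0.2612 -0.2857] gap 0.08512597502510505 grip 0.0
shift [-0.0019 -0.001   0.0851] rotvec [ 0.006  -0.1516 -0.3228]
```

View pics/near.png

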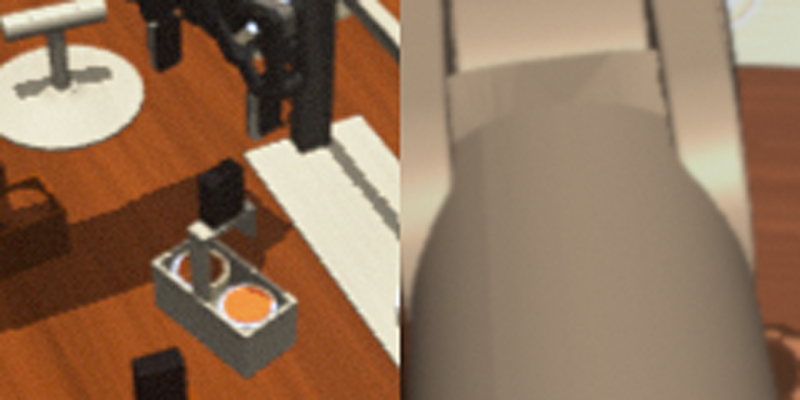

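The side view shows the open fingers at about (289,183) and (320,203), straddling the line above the grip at (306,227). The arm covers the carrier in the top view. I'll descend and close.

carry_out(series=[[1,-0.002,-0.001,0.03,0,0,-0.3],[1,-0.002,-0.001,0.06,0,0,-0.3],[1,-0.002,-0.001,0.083,0,0,-0.3],[1,-0.002,-0.001,0.083,0,0,-0.3],[-1,-0.002,-0.001,0.083,0,0,-0.3],[-1,-0.002,-0.001,0.083,0,0,-0.3],[-1,-0.002,-0.001,0.083,0,0,-0.3],[-1,-0.002,-0.001,0.083,0,0,-0.3]], newtons=60)

```text
time: 3.3
ee_pos: [0.4509, 0.0272, 0.1243]
tcp_rot: [[-0.954, -0.3, 0.002], [-0.3, 0.954, 0.001], [-0.002, 0.0, -1.0]]
force: [0.5, -0.2, -0.3]
finger_gap: 0.0281
grasp_force: 0.0
```

carry_out(series=[[-1,0,0,0,0,0,0],[-1,0,0,0,0,0,0],[-1,0,0,0,0,0,0]])

```text
time: 3.6
ee_pos: [0.451, 0.027, 0.1241]
tcp_rot: [[-0.954, -0.3, 0.001], [-0.3, 0.954, 0.0], [-0.002, 0.0, -1.0]]
force: [-0.8, -0.6, 5.8]
finger_gap: 0.0152
grasp_force: 59.9
```

```bash
python3 goto.py .449 .0255 .248 107.3
```

```text
t 3.6 pos [0.451  0.027  0.1241] F [-0.8475 -0.5673  5.7921] gap 0.015225282984393703 grip 59.89419758319855
shift [ 0.0021 -0.0008 -0.124 ] rotvec [0.0005 0.0889 0.1386]
```

carry_out(series=[[-1,0,0,-0.03,0,0,0],[-1,0,0,-0.07,0,0,0],[-1,0,0,-0.11,0,0,0],[-1,0,0,-0.128,0,0,0],[-1,0,0,-0.128,0,0,0]])

```text
time: 4.1
ee_pos: [0.4515, 0.0272, 0.2534]
tcp_rot: [[-0.954, -0.3, 0.005], [-0.3, 0.954, 0.002], [-0.005, 0.0, -1.0]]
force: [0.7, -0.2, -4.2]
finger_gap: 0.0151
grasp_force: 59.7
```

```bash
python3 goto.py .515 -.165 .252 90.3
```

```text
t 4.1 pos [0.4515 0.0272 0.2534] F [ 0.6855 -0.1811 -4.1855] gap 0.015065792658604252 grip 59.66664433479309
shift [-0.003  -0.2024  0.0014] rotvec [ 0.0533  0.2719 17.1462]
```

carry_out(series=[[-1,0,-0.03,0,0,0,2.5],[-1,-0.001,-0.065,0,0,0,5.5],[-1,-0.001,-0.1,0,0,0,8.5],[-1,-0.002,-0.135,0,0,0,11.5],[-1,-0.002,-0.17,0,0,0,14.5],[-1,-0.003,-0.195,0,0,0,17.1],[-1,-0.003,-0.202,0.001,0,0.2,17.1],[-1,-0.003,-0.202,0.001,0,0.2,17.1]])

```text
time: 4.9
ee_pos: [0.5125, -0.1656, 0.2482]
tcp_rot: [[-1.0, -0.005, -0.007], [-0.005, 1.0, -0.001], [0.007, -0.001, -1.0]]
force: [0.3, 0.4, -3.6]
finger_gap: 0.0151
grasp_force: 59.9
```

```bash
python3 goto.py .5985 -.165 .252 90.3
python3 - <<'E'
from bench import optics
import cv2
a=optics.camera("side")["pixels"]
cv2.imwrite("pics/pre.png",cv2.resize(a[180:360,270:510],(800,600),interpolation=cv2.INTER_CUBIC))
E
```

```text
t 4.9 pos [ 0.5125 -0.1656  0.2482] F [ 0.3247  0.3969 -3.6436] gap 0.015117439304175381 grip 59.879334568977356
shift [-0.086   0.0002 -0.0044] rotvec [-0.0417 -0.4183 -0.0403]
```

View pics/pre.png

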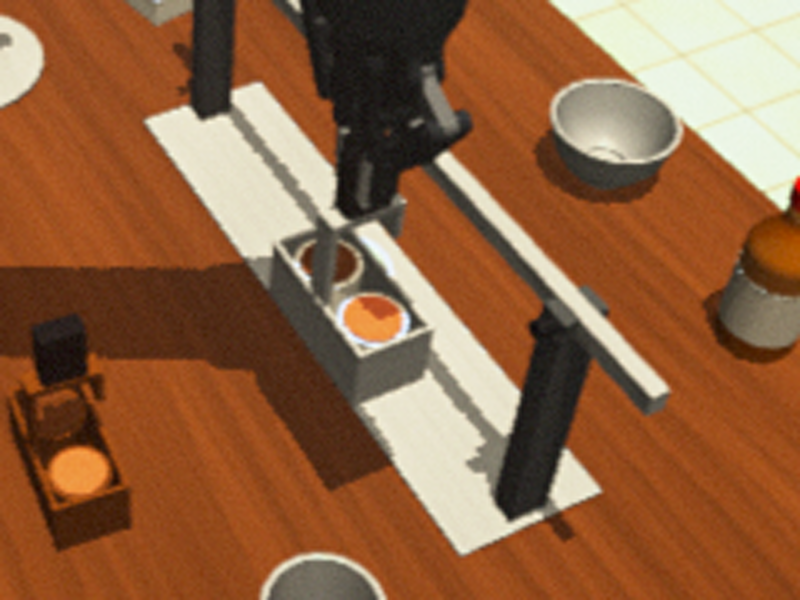

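carry_out(series=[[-1,0,0,-0.004,0,-0.4,0],[-1,0,0,-0.004,0,-0.4,0],[-1,-0.02,0,-0.004,0,-0.4,0],[-1,-0.04,0,-0.004,0,-0.4,0],[-1,-0.06,0,-0.004,0,-0.4,0],[-1,-0.08,0,-0.004,0,-0.4,0],[-1,-0.087,0,-0.004,0,-0.4,0],[-1,-0.087,0,-0.004,0,-0.4,0]])

```text
time: 5.75
ee_pos: [0.6011, -0.1633, 0.2538]
tcp_rot: [[-1.0, -0.008, 0.003], [-0.008, 1.0, -0.0], [-0.003, -0.0, -1.0]]
force: [0.3, 0.6, -4.3]
finger_gap: 0.0154
grasp_force: 59.9
```

```bash
python3 goto.py .6 -.165 .220 90.3
python3 - <<'E'
from bench import optics
import cv2
a=optics.camera("side")["pixels"]
cv2.imwrite("pics/over.png",cv2.resize(a[200:320,340:500],(800,600),interpolation=cv2.INTER_CUBIC))
E
```

```text
t 5.75 pos [ 0.6011 -0.1633  0.2538] F [ 0.3108  0.5558 -4.3035] gap 0.01541377580202134 grip 59.88793194293976
shift [ 0.0012 -0.0016  0.0338] rotvec [-0.0209  0.189   0.1469]
```

View pics/over.png

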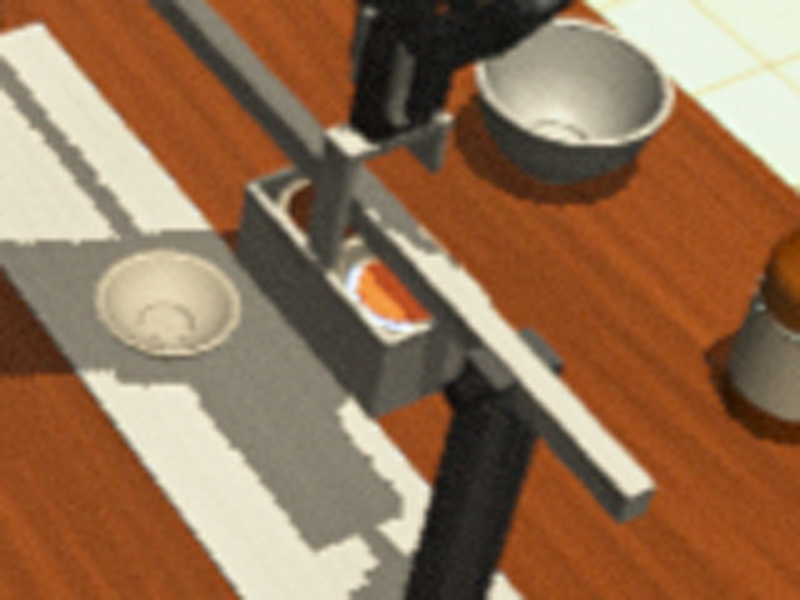

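The rail passes through the hook's opening: strap on the near side at crop (335,190), lip beyond the bar at (435,140). I'll lower it onto the bar.

carry_out(series=[[-1,0.001,0,0.01,0,0.2,0],[-1,0.001,0,0.02,0,0.2,0],[-1,0.001,0,0.028,0,0.2,0],[-1,0.001,0,0.031,0,0.2,0],[-1,0.001,0,0.033,0,0.2,0],[-1,0.001,0,0.034,0,0.2,0],[-1,0.001,0,0.034,0,0.2,0]])

```text
time: 6.5
ee_pos: [0.6, -0.1645, 0.2203]
tcp_rot: [[-1.0, -0.006, 0.001], [-0.006, 1.0, -0.001], [-0.001, -0.001, -1.0]]
force: [-0.8, 0.0, -3.8]
finger_gap: 0.0151
grasp_force: 60.0
```

```bash
python3 goto.py .6 -.165 .220 90.3
```

```text
t 6.5 pos [ 0.6    -0.1645  0.2203] F [-0.7638  0.0343 -3.7873] gap 0.015050909950931215 grip 60.000386238098145
shift [-0.     -0.0005  0.0003] rotvec [-0.0341  0.0341  0.0437]
```

Just short of contact; I'll go down in 1 mm steps.

carry_out(series=[[-1,0,0,0.001,0,0,0],[-1,0,0,0.002,0,0,0],[-1,0,0,0.002,0,0,0],[-1,0,0,0.002,0,0,0]])

```text
time: 6.9
ee_pos: [0.6002, -0.1646, 0.2201]
tcp_rot: [[-1.0, -0.006, 0.002], [-0.006, 1.0, -0.0], [-0.002, -0.0, -1.0]]
force: [-4.7, 2.7, 9.7]
finger_gap: 0.0149
grasp_force: 61.9
```

carry_out(series=[[-1,0,0.005,-0.0005,0,0,0],[-1,0,0.015,-0.0005,0,0,0],[-1,0,0.025,-0.0005,0,0,0],[-1,0,0.035,-0.0005,0,0,0],[-1,0,0.045,-0.0005,0,0,0],[-1,0,0.055,-0.0005,0,0,0],[-1,0,0.065,-0.0005,0,0,0],[-1,0,0.075,-0.0005,0,0,0]])

```text
time: 7.7
ee_pos: [0.6007, -0.0909, 0.2201]
tcp_rot: [[-1.0, -0.005, 0.004], [-0.005, 1.0, -0.003], [-0.004, -0.003, -1.0]]
force: [-0.2, -4.8, 5.6]
finger_gap: 0.0149
grasp_force: 61.2
```

```bash
python3 goto.py .6 .01 .220 90.3
```

```text
t 7.7 pos [ 0.6007 -0.0909  0.2201] F [-0.2034 -4.8059  5.6491] gap 0.014944889315549013 grip 61.15983545780182
shift [ 0.0002  0.1009 -0.0002] rotvec [-0.1783  0.2359 -0.0277]
```

Sliding works under light pressure. I'll continue.

carry_out(series=[[-1,0,0.01,0,0,0,0],[-1,0,0.022,0,0,0,0],[-1,0,0.034,0,0,0,0],[-1,0,0.046,0,0,0,0],[-1,0,0.058,0,0,0,0],[-1,0,0.07,0,0,0,0],[-1,0,0.082,0,0,0,0],[-1,0,0.09,0,0,0,0]])

```text
time: 8.5
ee_pos: [0.6002, -0.0002, 0.2201]
tcp_rot: [[-1.0, -0.006, 0.004], [-0.006, 1.0, -0.002], [-0.004, -0.002, -1.0]]
force: [0.0, -5.2, 6.8]
finger_gap: 0.015
grasp_force: 61.4
```

```bash
python3 goto.py .6 .018 .220 90.3
```

```text
t 8.5 pos [ 0.6002 -0.0002  0.2201] F [ 0.0494 -5.2155  6.7919] gap 0.014973017578956088 grip 61.40924334526062
shift [0.0001 0.0182 0.    ] rotvec [-0.1351  0.226   0.0168]
```

carry_out(series=[[-1,0,0.005,0,0,0,0],[-1,0,0.009,0,0,0,0],[-1,0,0.013,0,0,0,0],[-1,0,0.016,0,0,0,0],[-1,0,0.018,0,0,0,0],[-1,0,0.018,0,0,0,0]])

```text
time: 9.1
ee_pos: [0.5979, 0.0202, 0.2175]
tcp_rot: [[-1.0, -0.008, -0.002], [-0.008, 1.0, 0.0], [0.002, 0.0, -1.0]]
force: [-0.4, -0.0, -3.8]
finger_gap: 0.0151
grasp_force: 59.9
```

Dropping in: the z reading fell 2.6 mm and the contact force went to zero. I'll centre it (−2 mm) and lower it.

carry_out(series=[[-1,0,-0.001,0.001,0,0,0],[-1,0,-0.002,0.003,0,0,0],[-1,0,-0.002,0.005,0,0,0],[-1,0,-0.002,0.006,0,0,0],[-1,0,-0.002,0.007,0,0,0],[-1,0,-0.002,0.007,0,0,0]])

```text
time: 9.7
ee_pos: [0.5985, 0.0164, 0.2121]
tcp_rot: [[-1.0, -0.006, -0.0], [-0.006, 1.0, -0.0], [0.0, -0.0, -1.0]]
force: [-3.7, -0.4, 4.6]
finger_gap: 0.0154
grasp_force: 61.1
```

Fully home (8.0 mm below the bar top). Now ease the pressure, release and retreat.

carry_out(series=[[-1,0,0,-0.001,0,0,0],[-1,0,0,-0.001,0,0,0],[-0.4,0,0,-0.001,0,0,0],[-0.2,0,0,-0.001,0,0,0],[0,0,0,-0.001,0,0,0],[0.2,0,0,-0.001,0,0,0],[0.2,0,0,-0.001,0,0,0],[0.2,0,0,-0.001,0,0,0]], newtons=20)

```text
time: 10.5
ee_pos: [0.5987, 0.0166, 0.2124]
tcp_rot: [[-1.0, -0.006, 0.0], [-0.006, 1.0, -0.001], [-0.0, -0.001, -1.0]]
force: [-0.6, 0.0, 0.4]
finger_gap: 0.0514
grasp_force: 0.0
```

carry_out(series=[[0.2,0,0,-0.01,0,0,0],[0.2,0,0,-0.025,0,0,0],[0.2,0,0,-0.04,0,0,0],[0.2,0,0,-0.06,0,0,0],[0.2,0,0,-0.09,0,0,0],[0.2,0,0,-0.12,0,0,0],[0.2,0,0,-0.12,0,0,0],[0.2,0,0,-0.12,0,0,0]])

```text
time: 11.3
ee_pos: [0.5992, 0.0166, 0.3343]
tcp_rot: [[-1.0, -0.006, 0.003], [-0.006, 1.0, 0.0], [-0.003, 0.0, -1.0]]
force: [0.2, -0.2, -0.6]
finger_gap: 0.0512
grasp_force: 0.0
```

Run:
```python
from bench import optics
import cv2
a=optics.camera("side")["pixels"]
cv2.imwrite("pics/end.png",cv2.resize(a[110:290,290:530],(800,600),interpolation=cv2.INTER_CUBIC))
```

```text
(no output)
```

View pics/end.png

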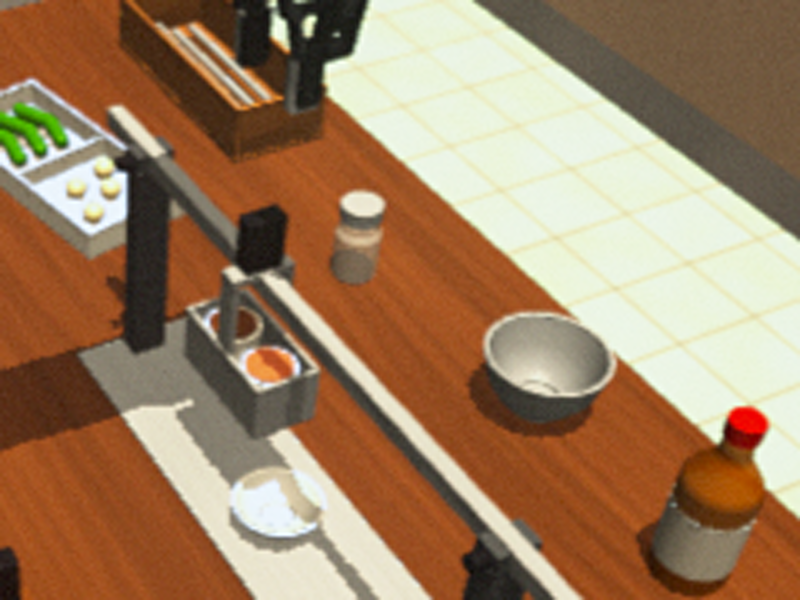

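The carrier hangs upright with its hook in the notch at crop (262,272), and the gripper is clear above it. I'll let it settle briefly, then hand in.

carry_out(series=[[0.2,0,0,0,0,0,0],[0.2,0,0,0,0,0,0],[0.2,0,0,0,0,0,0],[0.2,0,0,0,0,0,0],[0.2,0,0,0,0,0,0],[0.2,0,0,0,0,0,0],[0.2,0,0,0,0,0,0],[0.2,0,0,0,0,0,0]])

```text
time: 12.15
ee_pos: [0.5987, 0.0167, 0.3324]
tcp_rot: [[-1.0, -0.006, 0.0], [-0.006, 1.0, -0.0], [-0.0, -0.0, -1.0]]
force: [0.5, -0.2, -0.5]
finger_gap: 0.0512
grasp_force: 0.0
```

```bash
python3 -c "from bench import hand_in; print(hand_in())"
```

```text
the job is handed in; nothing more can be done
None
```

I handed the job in at about 12 s: the steel carrier was hooked on near the right post, slid left, and released hanging upright with its hook 8 mm down in the notch; no verdict came back.

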